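# Lay out the electrodes for a resistance test

### The job

Set up the resistance test on the blue panel. Lay the white disc in the big middle circle and centre the brass electrode on top of it; stand the red-collared steel electrode between the disc and the red terminal and the black-collared one between the disc and the black terminal, each centred in its printed circle. Keep everything upright, leave it all standing free, and do not disturb the bobbin, the tin or the screwdriver.

Things in the scene. Friction and masses are not known exactly. Their poses are not given: they have to be found in the camera images.
- panel: Fixed flat blue test panel, 110 mm (its x) by 300 mm (its y), 6 mm thick, lying on the bench. Three white circle outlines are printed along its long centre line (its y axis): a big one (72 mm) at the centre and a smaller one (54 mm) 95 mm from the centre towards either end. Origin: centre of the underside at bench height, z up; top face at 6 mm.
- terminal_red: Fixed red terminal: a white block 40 x 40 mm, 18 mm high, with a brass neck and a red round knob 28 mm in diameter up to 42 mm above the bench. It stands beyond one end of the panel, on its long centre line, 185 mm from the panel's centre; the black terminal stands beyond the other end. Which end varies. Origin: centre of the underside, on the bench.
- terminal_black: Fixed black terminal: a white block 40 x 40 mm, 18 mm high, with a brass neck and a black round knob 28 mm in diameter up to 42 mm above the bench. It stands beyond one end of the panel, on its long centre line, 185 mm from the panel's centre; the red terminal stands beyond the other end. Which end varies. Origin: centre of the underside, on the bench.
- disc: Loose white insulating disc, 60 mm in diameter, 15 mm thick, about 0.1 kg, lying flat on the bench; grip it across its rim. Origin: centre of the underside, z up; its yaw is of no meaning.
- brass: Loose brass electrode: a flat brass disc 50 mm in diameter and 14 mm thick with a grey plastic grip knob 20 mm in diameter standing on its centre, from 14 to 40 mm above the underside. About 0.25 kg; lift it by the knob. Origin: centre of the underside, z up; its yaw is of no meaning.
- electrode_red: Loose steel electrode with a red collar: an upright steel cylinder 44 mm in diameter and 54 mm high, on it a red collar 42 mm in diameter (54 to 60 mm up) and a steel pin 12 mm in diameter up to 72 mm. About 0.45 kg; grip it across the steel body. Origin: centre of the underside, z up; its yaw is of no meaning.
- electrode_black: Loose steel electrode with a black collar: an upright steel cylinder 44 mm in diameter and 54 mm high, on it a black collar 42 mm in diameter (54 to 60 mm up) and a steel pin 12 mm in diameter up to 72 mm. About 0.45 kg; grip it across the steel body. Origin: centre of the underside, z up; its yaw is of no meaning.
- bobbin: Bystander: loose orange plastic bobbin standing upright, flanges 56 mm in diameter, 60 mm high. Origin: centre of the underside. Leave it alone.
- tin: Bystander: loose green round tin with a green lid, 70 mm in diameter, 42 mm high. Origin: centre of the underside. Leave it alone.
- screwdriver: Bystander: loose screwdriver with a yellow handle, 180 mm long, lying on the bench beyond the panel. Origin: midway along it, at bench height; x runs from handle to tip. Leave it alone.
Things that resemble listed ones, but are neither listed nor needed, are in the scene too. Leave any green or purple look-alike of the electrode_black alone.

How it is judged:
At the end, for the whole second after the job is handed in: On the panel: disc within 12 mm of the middle each way, brass on it within 10 mm of its centre, each steel electrode on its own colour's side, within 12 mm of the long centre line and 78 to 102 mm from that terminal's centre; all upright (0.1 rad), at rest, released (x of disc in the frame of panel between -0.012 and 0.012 m and y of disc in the frame of panel between -0.012 and 0.012 m and z of disc in the frame of panel between 0.003 and 0.01 m and horizontal distance between brass and disc below 0.01 m and z of brass in the frame of disc between 0.012 and 0.019 m and x of electrode_red in the frame of panel between -0.012 and 0.012 m and z of electrode_red in the frame of panel between 0.003 and 0.01 m and horizontal distance between electrode_red and terminal_red between 0.078 and 0.102 m and x of electrode_black in the frame of panel between -0.012 and 0.012 m and z of electrode_black in the frame of panel between 0.003 and 0.01 m and horizontal distance between electrode_black and terminal_black between 0.078 and 0.102 m and angle between each of disc, brass, electrode_red, electrode_black's own z axis and vertical below 0.1 rad and linear speed of each of disc, brass, electrode_red, electrode_black below 0.02 m/s and angular speed of each of disc, brass, electrode_red, electrode_black below 0.2 rad/s); the robot touches nothing.
It fails at once if the bobbin, tin or screwdriver is pushed more than 20 mm from where it was (distance of any of bobbin, tin, screwdriver from where it was at the start of the episode above 0.02 m).
It fails at once if one of the four things to lay out is tipped over (angle between any of disc, brass, electrode_red, electrode_black's own z axis and vertical above 0.7 rad).
It also fails if it takes over 99 s, if anything falls off the work surface, if the arm or the gripper's body presses on something with over 40 N, if the wrist force passes 120 N, or if a joint passes its speed limit or range.

### The arm

A 6-joint arm with a two-finger parallel gripper is mounted at the origin on the work surface. World frame = base frame: x ahead of the robot, y to its left, z up, the work surface at z = 0. Lengths are in m, angles in rad, forces in N, time in s.
With the tool pointing down it reaches from about 0.275 to 0.75 m from the base axis. Payload 10.2 kg.
Tool frame: the origin (TCP) lies midway between the tips of the shut fingers; the grasp point (between the pads) lies 19 mm behind it (env.hold_point_z is the distance from the TCP to the grasp point, in m); z points along the fingers, y is the line along which they close (so a half turn about z gives the same grasp; the last joint's range is limited). The gripper opens to 85 mm and grips with 20 to 120 N. Pads are 22 mm wide; open, the fingers measure 114 mm over their backs; the gripper's body (76 mm by 85 mm) begins 54 mm behind the grasp point. The pads swing forward as they close: fully open they stand 13 mm farther back than shut.
Start: joints at [-1.34, 0.313, 1.498, -0, 1.331, -0.223], TCP at [0.23, -0.472, 0.231] pointing down, gripper open.
Joint ranges: [-2.94, 2.94], [-0.97, 2.17], [0.19, 2.56], [-1.23, 4.37], [0.02, 3.11], [-2.88, 2.88]. Speed limits (rad/s): [2.39, 2.39, 3.01, 3.14, 3.14, 3.14].

### API

Orientations are given as a unit quaternion [x, y, z, w].
In Python, from bench import env, kinematics, monitor, eyes, job gives the robot as it stands. The module is installed in compiled form; this text tells all that it offers. Calls block until the motion is done:
- env.reach(position, orientation): joint-space move of the TCP to a pose.
- env.movel(position, velocity=0.15, frame=None, guard=None): straight line of the TCP; frame=None keeps the orientation; velocity is the mean speed in m/s. With guard (N) it stops when the force on the tool has changed by that much, and returns True; else False.
- env.set_joints(angles): joint-space move.
- env.release() and env.close_gripper(effort=None): open the fingers fully, or close them until they stop; effort is the grip in N (None keeps the last).
- env.hold(seconds).
- kinematics.ik(position, orientation): joint angles nearest the present ones, or None.
- monitor.sense(): the state.
- eyes.grab_frame(name): name is "scene" or "top" or "wrist"; returns a dict with "frame" (480x640x3 uint8, red, green, blue), "mtx" (3x3 intrinsics, pixels), "view" (4x4, takes a point from world to camera coordinates). Camera axes: x right, y down, z forward; pixel columns grow to the right and rows downward; lengths in m; the calibration is good to about 2 mm. A picture is of the moment at which its call begins. There is no depth.
A pose or a line that the arm cannot do raises env.MotionError and nothing moves.
- job.hand_in(): hands the job in; it is judged then, once.
The state is a dict: "clock": time; "joints": joint angles; "qvel": joint speeds; "joint_efforts": joint torques, N m; "position": TCP position; "ee_rot": TCP orientation; "contact_force": force on the tool from outside, world axes, zero at the start; "ft_torque": the same for the moment, N m; "finger_gap": opening from 0.0 (shut) to 1.0 (fully open); "gripper_force": force on a finger pad.
Only numpy, scipy, OpenCV 4.12 (cv2) and the standard library are available. Lean on these libraries where they do the work, as an engineer would, in place of code of your own. Each camera call takes 0.05 s, during which the arm holds its last target. There are 200 camera calls.

## Working session

There is one attempt and no reset: what is moved stays moved. The work goes in short steps, each a Python script; the robot and the scene stay as the last script left them, time stands still between calls to the robot, and variables do not carry over. Pictures are saved under pics/ and viewed, at most 14 in all, crops included, and the job is handed in when it is done.

```bash
mkdir -p pics; python3 - <<'E'
from bench import env, kinematics, monitor, eyes, job
import cv2,numpy as np
for n in ("top","scene"):
    f=eyes.grab_frame(n); cv2.imwrite(f"pics/{n}0.png",f["frame"][:,:,::-1]); print(n,f["mtx"].round(1).tolist(),f["view"].round(4).tolist())
s=monitor.sense(); print(s["clock"],s["position"],s["ee_rot"],s["finger_gap"],env.hold_point_z)
E
```

```text
top [[521.5, 0.0, 311.9], [0.0, 521.5, 238.8], [0.0, 0.0, 1.0]] [[0.0224, -0.9997, -0.0, -0.0277], [-0.9934, -0.0222, -0.1128, 0.558], [0.1128, 0.0026, -0.9936, 1.0774], [0.0, 0.0, 0.0, 1.0]]
scene [[464.9, 0.0, 321.1], [0.0, 464.9, 242.4], [0.0, 0.0, 1.0]] [[-0.5004, 0.8658, -0.0087, 0.288], [0.6298, 0.357, -0.6899, -0.3325], [-0.5942, -0.3507, -0.7239, 1.3433], [0.0, 0.0, 0.0, 1.0]]
0.1 [ 0.23009065 -0.47164758  0.23081096] [ 9.74366829e-01  2.24964378e-01 -5.45619374e-06 -5.57213511e-04] 0.999384586703999 0.0187
```

View pics/top0.png

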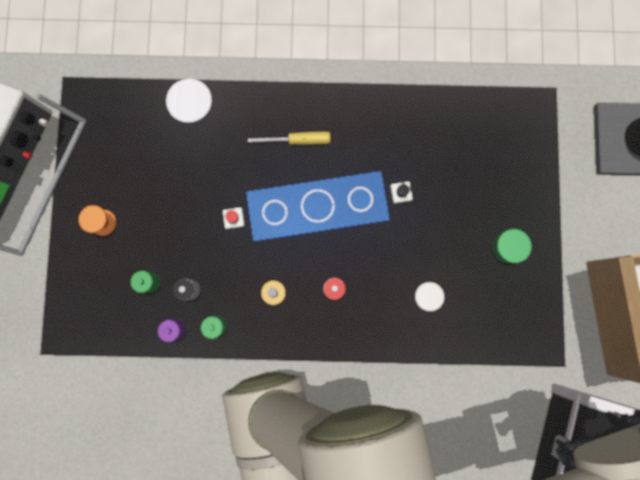

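View pics/scene0.png

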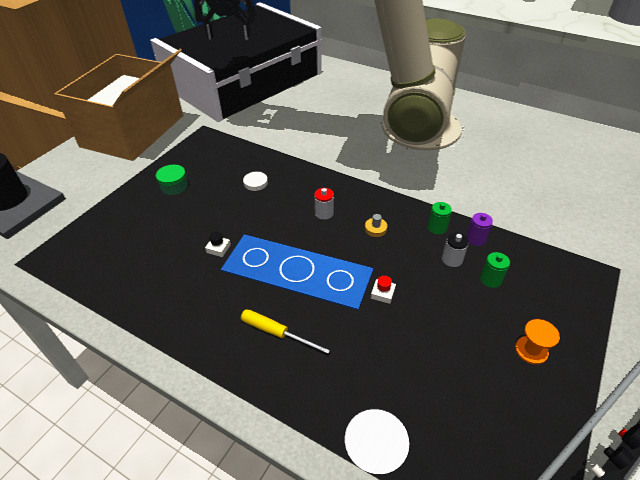

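The top view shows the panel centre at (318,206), the red terminal at (233,216) and the black terminal at (402,191).

Candidates:
- **Disc:** white (430,296), about 30 px ≈ 60 mm, or the large white plate (188,100). I choose (430,296).
- **electrode_black:** black collar (186,289), or the look-alikes: green (143,282), green (212,328), purple (170,331). I choose (186,289).
- **electrode_red:** red (334,288); the only similar thing is the red terminal knob. I choose (334,288).
- **Brass:** (272,292), the only one.

Next I measure these, and take one close crop to check the choices.

```bash
cat > h.py <<'E'
from bench import env, kinematics, monitor, eyes, job
import cv2,numpy as np
from scipy.spatial.transform import Rotation as R
def ray(f,uv,z):
    V=f["view"];c=-V[:3,:3].T@V[:3,3]
    d=V[:3,:3].T@np.linalg.solve(f["mtx"],[uv[0],uv[1],1.]);return (c+d*(z-c[2])/d[2])[:2]
def hsv(f): return cv2.cvtColor(f["frame"],cv2.COLOR_RGB2HSV)
def blob(f,lo,hi,uv,r):
    """enclosing circle of the masked pixels near uv"""
    m=cv2.inRange(hsv(f),np.array(lo),np.array(hi));k=np.zeros_like(m);cv2.circle(k,tuple(int(v) for v in uv),r,255,-1);m&=k
    cs,_=cv2.findContours(m,cv2.RETR_EXTERNAL,cv2.CHAIN_APPROX_NONE)
    c=max(cs,key=cv2.contourArea)
    (x,y),rr=cv2.minEnclosingCircle(c);return np.array([x,y]),rr
def down(axis):  # tool down, finger line along world angle axis (mod pi)
    return lambda: None
E
python3 - <<'E'
from h import *
f=eyes.grab_frame("top")
W=([0,0,150],[180,60,255])
S=dict(red=([0,150,90],[8,255,255],(334,288),16,.06),brass=([12,80,100],[30,255,255],(272,292),18,.014),disc=(*W,(430,296),22,.015),
 tred=([0,150,90],[8,255,255],(233,216),14,.042),tredblk=(*W,(233,218),16,.018),tblkblk=(*W,(402,191),16,.018),
 g1=([40,100,50],[80,255,255],(143,282),18,.06),g2=([40,100,50],[80,255,255],(212,328),18,.06),pu=([125,60,40],[160,255,255],(170,331),18,.06),blackpin=([0,0,120],[180,60,255],(184,289),9,.072))
for n,(lo,hi,uv,r,z) in S.items():
    p,rr=blob(f,lo,hi,uv,r);print(n,p.round(1),round(rr,1),ray(f,p,z).round(4))
h=hsv(f);m=cv2.inRange(h,np.array([100,120,80]),np.array([125,255,255]));k=np.zeros_like(m);k[160:250,230:400]=255;m&=k
box=cv2.boxPoints(cv2.minAreaRect(cv2.findNonZero(m)));P=np.array([ray(f,b,.006) for b in box]);print(P.round(4).tolist(),P.mean(0).round(4))
for uv in((275,212),(318,206),(361,199)):
    p,rr=blob(f,[0,0,150],[180,110,255],uv,24);print(uv,p,rr,ray(f,p,.006).round(4))
cv2.imwrite("pics/crop1.png",cv2.resize(f["frame"][265:350,125:225,::-1],None,fx=6,fy=6,interpolation=cv2.INTER_CUBIC))
E
```

```text
Traceback (most recent call last):
  File "h.py", line 12, in blob
    c=max(cs,key=cv2.contourArea)
ValueError: max() iterable argument is empty
```

```bash
python3 - <<'E'
s=open('h.py').read()
s=s.replace('m=cv2.inRange(hsv(f),','H=hsv(f);H[...,0]=(H[...,0].astype(int)+20)%180  # hue shifted by 20 so that red does not wrap\n    m=cv2.inRange(H,')
s=s[:s.index('def down')]
open('h.py','w').write(s)
E
python3 - <<'E'
from h import *
f=eyes.grab_frame("top")
W=([0,0,150],[180,60,255]);RD=([5,130,80],[28,255,255])
S=dict(red=(*RD,(334,288),16,.06),brass=([30,70,100],[52,255,255],(272,292),18,.014),disc=(*W,(430,296),22,.015),
 tred=(*RD,(233,216),14,.042),tredblk=(*W,(233,218),16,.018),tblkblk=(*W,(402,191),16,.018),
 g1=([60,100,50],[100,255,255],(143,282),18,.06),g2=([60,100,50],[100,255,255],(212,328),18,.06),pu=([145,60,40],[180,255,255],(170,331),18,.06),blackpin=([0,0,120],[180,60,255],(184,289),9,.072))
for n,(lo,hi,uv,r,z) in S.items():
    try: p,rr=blob(f,lo,hi,uv,r);print(n,p.round(1),round(rr,1),ray(f,p,z).round(4))
    except ValueError: print(n,'none',hsv(f)[int(uv[1]),int(uv[0])-6:int(uv[0])+7].tolist())
h=hsv(f);m=cv2.inRange(h,np.array([100,120,80]),np.array([125,255,255]));k=np.zeros_like(m);k[160:250,230:400]=255;m&=k
box=cv2.boxPoints(cv2.minAreaRect(cv2.findNonZero(m)));P=np.array([ray(f,b,.006) for b in box]);print(P.round(4).tolist(),P.mean(0).round(4))
for uv in((275,212),(318,206),(361,199)):
    p,rr=blob(f,[0,0,150],[180,110,255],uv,24);print(uv,p,rr,ray(f,p,.006).round(4))
cv2.imwrite("pics/crop1.png",cv2.resize(f["frame"][265:350,125:225,::-1],None,fx=6,fy=6,interpolation=cv2.INTER_CUBIC))
E
```

```text
red [334.7 288.6] 10.8 [ 0.4537 -0.0644]
brass [272.8 292.2] 13.0 [0.4438 0.0658]
disc [429.4 296.1] 14.7 [ 0.4431 -0.2684]
tred [231.5 216.5] 5.1 [0.601  0.1559]
tredblk [233.  217.6] 12.5 [0.6024 0.1565]
tblkblk [401. 192.] 12.2 [ 0.6668 -0.2067]
g1 [144.7 281. ] 14.3 [0.4604 0.3259]
g2 [213.2 327. ] 12.4 [0.3704 0.1812]
pu [171.  329.5] 15.0 [0.3635 0.2667]
blackpin [181.6 288.8] 3.6 [0.4462 0.2463]
[[0.6646, 0.1347], [0.718, -0.1667], [0.605, -0.1843], [0.5528, 0.1139]] [ 0.6351 -0.0256]
(275, 212) [274.28845215 211.95191956] 13.863763809204102 [0.6187 0.0684]
(318, 206) [317.25686646 205.42687988] 17.934349060058594 [ 0.6353 -0.0253]
(361, 199) [360.03845215 198.76922607] 13.811227798461914 [ 0.6522 -0.1189]
```

View pics/crop1.png

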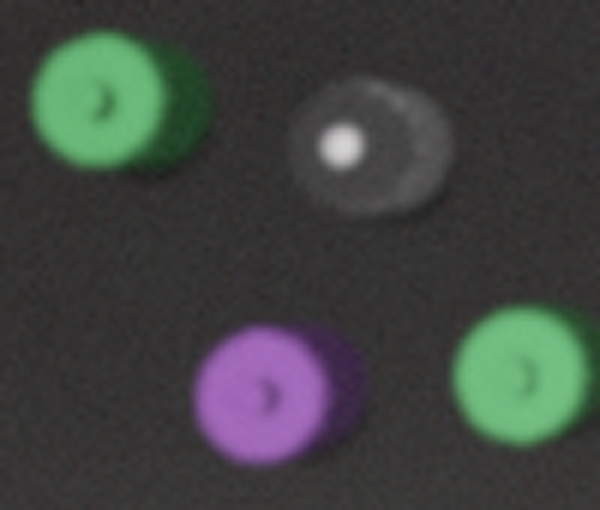

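The crop confirms the choice: the only black collar, with its bright steel pin, is at crop (341,147), which is top (182,289). The neighbours are green at (142,282) and (212,328) and purple at (168,331). I start with the disc.

```bash
cat >> h.py <<'E'
HOV=0.17
PAN=np.deg2rad(10.1)          # finger line across the panel
def quat(a):
    """tool down, fingers closing along world angle a; the half turn with less joint travel, chosen at hover"""
    y=np.array([np.cos(a),np.sin(a),0]);z=np.array([0,0,-1.])
    return R.from_matrix(np.c_[np.cross(y,z),y,z]).as_quat()
def hover(xy,a):
    q0=np.array(monitor.sense()["joints"]);best=None
    for b in (a,a+np.pi):
        j=kinematics.ik([*xy,HOV],quat(b))
        if j is not None and (best is None or np.abs(np.array(j)-q0).max()<best[0]): best=(np.abs(np.array(j)-q0).max(),b)
    env.reach([*xy,HOV],quat(best[1]))
def rep(t):
    s=monitor.sense();print(t,round(s["clock"],1),s["position"].round(4),"gap",round(s["finger_gap"],3),"F",s["contact_force"].round(1),"g",np.round(s["gripper_force"],1))
def pick(xy,a,z,effort):
    hover(xy,a);env.movel([*xy,z+.04]);g=env.movel([*xy,z],velocity=.06,guard=12);rep(f"down guard={g}")
    env.close_gripper(effort);rep("closed");z=monitor.sense()["position"][2]
    env.movel([*xy,HOV]);rep("up");return z
def place(xy,z,a=PAN):
    hover(xy,a);env.movel([*xy,z+.03]);g=env.movel([*xy,z],velocity=.03,guard=8);rep(f"placed guard={g}")
    env.release();env.hold(.2);env.movel([*xy,HOV]);rep("left")
E
python3 - <<'E'
from h import *
pick((.4431,-.2684),PAN,-.002,40)
f=eyes.grab_frame("wrist");cv2.imwrite("pics/w1.png",f["frame"][:,:,::-1])
E
```

```text
down guard=False 3.2 [ 0.4433 -0.2685 -0.0018] gap 1.005 F [ 0.4 -0.1  1. ] g 0.0
closed 3.6 [ 0.4433 -0.2686 -0.0013] gap 0.688 F [-0.2  1.4  4.8] g 42.0
up 4.9 [ 0.4428 -0.2681  0.1692] gap 0.682 F [-0.5 -0.  -0.2] g 42.9
```

View pics/w1.png

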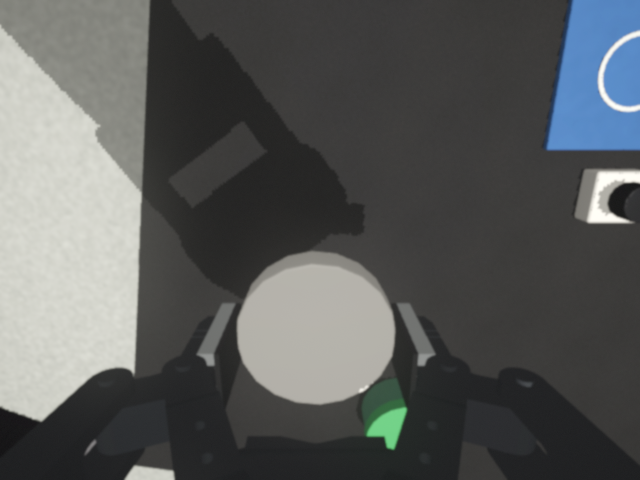

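The wrist view shows the disc flat and central between the pads, at (316,328). I'll place it, then pick and place the brass.

```bash
python3 - <<'E'
from h import *
C=np.array([.6353,-.0253])
place(C,-.0013+.0065)
z=pick((.4438,.0658),PAN,.018,50)
f=eyes.grab_frame("wrist");cv2.imwrite("pics/w2.png",f["frame"][:,:,::-1])
f=eyes.grab_frame("top");cv2.imwrite("pics/t2.png",f["frame"][:,:,::-1])
p,r=blob(f,[0,0,150],[180,60,255],C*0+[317,204],17);print(p,r,ray(f,p,.021),z)
cv2.imwrite("pics/t2c.png",np.vstack([cv2.resize(f["frame"][165:250,220:420,::-1],(640,272)),cv2.resize(eyes.grab_frame("wrist")["frame"][:,:,::-1],(640,320))]))
E
```

```text
placed guard=False 8.3 [ 0.6355 -0.0253  0.0054] gap 0.677 F [-0.   0.7 -1.6] g 42.9
left 10.2 [ 0.6349 -0.0252  0.169 ] gap 1.001 F [ 0.1 -0.1 -0.2] g 0.0
down guard=False 12.7 [0.444  0.0658 0.0181] gap 1.0 F [-0.7 -0.  -0.2] g 0.0
closed 13.4 [0.4438 0.0658 0.0183] gap 0.218 F [-1.9  0.5  5.4] g 48.7
up 14.5 [0.4433 0.0658 0.1692] gap 0.212 F [ 0.   0.2 -4.2] g 48.9
[317.31637573 205.06214905] 16.814550399780273 [ 0.63342156 -0.02530137] 0.018276156389678076
```

View pics/t2c.png

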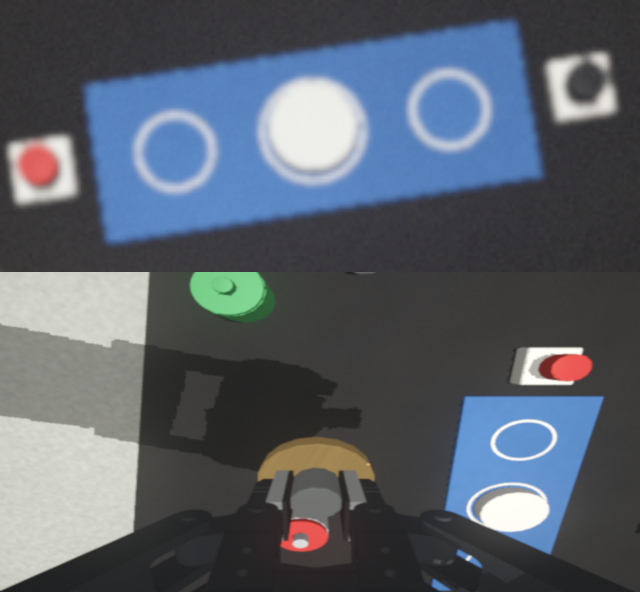

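The disc lies inside the big circle, at crop (317,123), a few mm off centre. The brass is held level by its knob. I'll refine the disc centre by removing the ring with a morphological opening, then place the brass on it and fetch the red electrode.

```bash
python3 - <<'E'
from h import *
f=eyes.grab_frame("top")
m=cv2.inRange(hsv(f),np.array([0,0,150]),np.array([180,90,255]));k=np.zeros_like(m);cv2.circle(k,(318,204),22,255,-1)
m=cv2.morphologyEx(m&k,cv2.MORPH_OPEN,cv2.getStructuringElement(cv2.MORPH_ELLIPSE,(13,13)))
cs,_=cv2.findContours(m,cv2.RETR_EXTERNAL,cv2.CHAIN_APPROX_NONE);p,r=cv2.minEnclosingCircle(max(cs,key=cv2.contourArea))
D=ray(f,p,.021);print(p,r,D)
assert np.linalg.norm(D-[.6353,-.0253])<.007
place(D,.0183+.0213)
pick((.4537,-.0644),PAN,.014,80)
f=eyes.grab_frame("top")
cv2.imwrite("pics/t3c.png",np.vstack([cv2.resize(f["frame"][165:250,220:420,::-1],(640,272)),cv2.resize(eyes.grab_frame("wrist")["frame"][:,:,::-1],(640,320))]))
E
```

```text
(317.2588806152344, 205.40118408203125) 17.590946197509766 [ 0.63267547 -0.02519281]
placed guard=False 17.5 [ 0.6328 -0.0252  0.0398] gap 0.212 F [-0.9  0.3 -2.3] g 49.0
left 19.4 [ 0.6322 -0.0251  0.1689] gap 0.993 F [-0.5 -0.8  0.3] g 0.0
down guard=False 21.9 [ 0.4538 -0.0645  0.0141] gap 1.0 F [ 0.1 -0.2 -0.3] g 0.0
closed 22.4 [ 0.454  -0.0645  0.0146] gap 0.496 F [-0.2  0.5  7.2] g 80.6
up 23.6 [ 0.4532 -0.0642  0.1691] gap 0.499 F [ 0.3  0.4 -5.1] g 81.6
```

View pics/t3c.png

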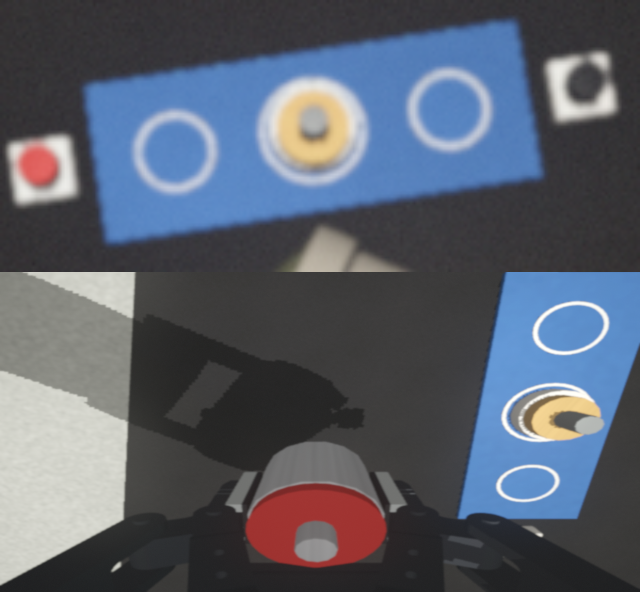

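The brass sits on the disc at crop (314,128). The red electrode is upright in the gripper.

```bash
python3 - <<'E'
from h import *
place((.6187,.0684),.0146+.0066)
a=np.deg2rad(123)
z=pick((.4462,.2463),a,.014,80)
f=eyes.grab_frame("top")
cv2.imwrite("pics/t4c.png",np.vstack([cv2.resize(f["frame"][165:250,220:420,::-1],(640,272)),cv2.resize(eyes.grab_frame("wrist")["frame"][:,:,::-1],(640,320))]));print(z)
E
```

```text
placed guard=False 26.6 [0.6188 0.0684 0.0214] gap 0.496 F [ 0.4 -0.7 -5.1] g 81.6
left 28.5 [0.6183 0.0684 0.169 ] gap 1.001 F [-0.3 -0.6 -0.8] g 0.0
down guard=False 31.6 [0.4464 0.2463 0.0142] gap 1.001 F [ 0.3  0.3 -0.6] g 0.0
closed 32.0 [0.4464 0.2465 0.0146] gap 0.499 F [-1.9 -0.2  5.4] g 81.0
up 33.2 [0.4457 0.2461 0.169 ] gap 0.497 F [-0.5  0.2 -5.3] g 81.6
0.014557760352536458
```

View pics/t4c.png

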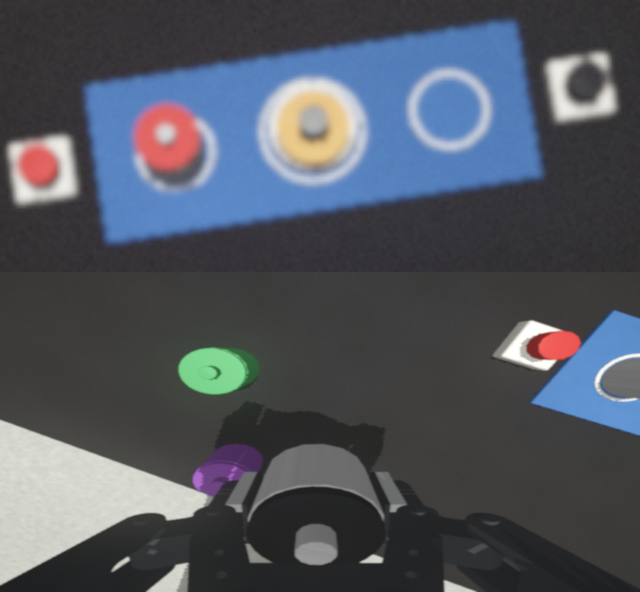

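The red electrode stands in its circle, at crop (168,137). The black electrode is held upright, and its neighbours are undisturbed.

```bash
python3 - <<'E'
from h import *
place((.6522,-.1189),.0146+.0066)
xy=np.array([.52,-.2]);hover(xy,PAN)
f=eyes.grab_frame("top")
RD=([5,130,80],[28,255,255])
for n,lo,hi,uv,r,z in(("red",*RD,(272,208),14,.066),("brass",[30,70,100],[52,255,255],(318,205),16,.035),("knob",[0,0,90],[180,70,175],(318,203),7,.061),("blackpin",[0,0,120],[180,90,255],(362,192),7,.078),("redpin",[0,0,120],[180,110,255],(272,206),6,.078)):
    try: p,rr=blob(f,lo,hi,uv,r);print(n,p.round(1),round(rr,1),ray(f,p,z).round(4))
    except ValueError: print(n,None)
g=eyes.grab_frame("scene")
cv2.imwrite("pics/t5c.png",np.vstack([cv2.resize(f["frame"][165:250,220:420,::-1],(700,298),interpolation=cv2.INTER_CUBIC),cv2.resize(g["frame"][210:310,190:430,::-1],(700,292),interpolation=cv2.INTER_CUBIC)]))
E
```

```text
placed guard=False 37.0 [ 0.6523 -0.1189  0.0214] gap 0.496 F [ 0.2 -0.1 -5.1] g 81.6
left 38.8 [ 0.6518 -0.1188  0.1689] gap 1.001 F [ 0.1 -0.1  0.3] g 0.0
red [271.9 207.8] 9.4 [0.6174 0.069 ]
brass [317.5 204.9] 11.2 [ 0.6312 -0.0256]
knob [317.5 205. ] 3.6 [ 0.6264 -0.0254]
blackpin [363. 192.] 3.6 [ 0.6525 -0.1184]
redpin [271.3 206.3] 3.7 [0.6184 0.0693]
```

View pics/t5c.png

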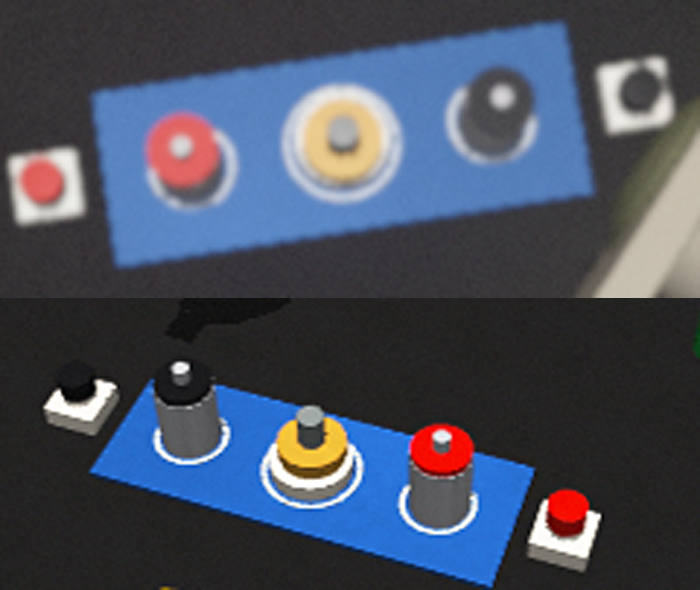

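Both views show both steel electrodes upright and centred in their circles, and the brass on the disc. One more check, measuring the disc-to-brass offset from the near rims in the scene view.

```bash
python3 - <<'E'
from h import *
g=eyes.grab_frame("scene");H=hsv(g);V=g["view"]
k=np.zeros(H.shape[:2],np.uint8);cv2.circle(k,(297,268),19,255,-1)  # scene crop origin (190,210), x2.92
n=V[1,:2]/np.linalg.norm(V[1,:2])
def lowrim(m,z,r):
    cs,_=cv2.findContours(m,cv2.RETR_EXTERNAL,cv2.CHAIN_APPROX_NONE);c=max(cs,key=cv2.contourArea).reshape(-1,2)
    P=np.array([ray(g,p+.5,z) for p in c]);s=P@n;t=P@[-n[1],n[0]]
    return c.min(0),c.max(0),(s.max()-r)*n+np.array([-n[1],n[0]])*(t.max()+t.min())/2
b=cv2.inRange(H,np.array([12,90,60]),np.array([32,255,255]))&k
w=cv2.inRange(H,np.array([0,0,70]),np.array([180,70,255]))&k
w=cv2.morphologyEx(w|b,cv2.MORPH_OPEN,np.ones((5,5),np.uint8))
print("brass",lowrim(b,.021,.025));print("disc",lowrim(w,.006,.030))
o=g["frame"][240:300,260:340,::-1].copy();o2=o.copy();o2[w[240:300,260:340]>0]=(0,0,255);o2[b[240:300,260:340]>0]=(0,255,0)
cv2.imwrite("pics/s6.png",cv2.resize(np.hstack([o,o2]),None,fx=5,fy=5,interpolation=cv2.INTER_NEAREST))
E
```

```text
brass (array([285, 251], dtype=int32), array([308, 271], dtype=int32), array([ 0.63072156, -0.02582107]))
disc (array([281, 252], dtype=int32), array([310, 278], dtype=int32), array([ 0.63302373, -0.02769041]))
```

View pics/s6.png

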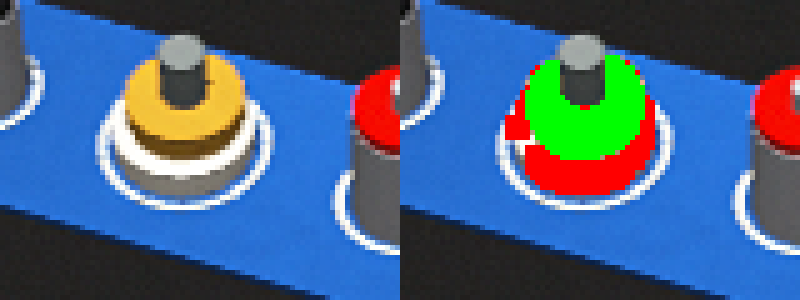

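The picture shows the brass seated centrally on the disc, about 3 mm off, and the disc inside the ring. That is well within tolerance, so I'm handing in.

```bash
python3 -c "
from h import *
rep('end');print(job.hand_in())"
```

```text
end 39.6 [ 0.5208 -0.1994  0.1697] gap 0.998 F [ 0.5  0.4 -0.2] g 0.0
the job is handed in; nothing more can be done
None
```

The resistance test is set up and handed in at about 40 s; the hand-in returned no verdict, but by my last camera checks the brass is about 3 mm off the disc's centre, both steel electrodes are within about 2 mm of their circle centres, everything stands upright and free, and the arm never went near the bobbin, tin or screwdriver.

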